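# Lay out the sowing station on the potting table

### The arm

A 7-joint arm with a two-finger parallel gripper is mounted at the origin on the work surface. World frame = base frame: x ahead of the robot, y to its left, z up, the work surface at z = 0. Lengths are in m, angles in rad, forces in N, time in s.
With the tool pointing down it reaches from about 0.425 to 1.025 m from the base axis. Payload 3.6 kg.
Tool frame: the origin (TCP) lies between the finger pads; the fingertips stand r.tip_reach ahead of it and the grasp point (between the pads) lies 2 mm behind it (r.tip_reach is the distance from the TCP to the fingertips, in m); z points along the fingers, y is the line along which they close (so a half turn about z gives the same grasp; the last joint's range is limited). The gripper opens to 85 mm and grips with 20 to 120 N. Pads are 22 mm wide; open, the fingers measure 114 mm over their backs; the gripper's body (76 mm by 85 mm) begins 54 mm behind the grasp point. The pads swing forward as they close: fully open they stand 13 mm farther back than shut.
Start: joints at [1.083, 0.591, 0.048, 1.609, -0.033, 0.943, -0.034], TCP at [0.279, -0.669, 0.248] pointing down, gripper open.
Joint ranges: [-2.69, 2.69], [-0.47, 2.24], [-1.27, 1.36], [0.19, 2.51], [-1.53, 4.68], [0.08, 2.07], [-3.09, 3.09]. Speed limits (rad/s): [2.57, 2.57, 3.14, 3.14, 3.14, 3.14, 3.14].

### API

Orientations are given as [roll, pitch, yaw] about the fixed x, y, z axes, in that order (R = Rz(yaw) Ry(pitch) Rx(roll)).
In Python, from cell import r, get_image, camera_info, workorder gives the robot as it stands. The module is installed in compiled form; this text tells all that it offers.
- The arm moves only by the shell command python3 -m creep 'ROWS' [FORCE]. ROWS is JSON, a list that holds one entry, the list of rows, each a list of 5 numbers: the shift along the tool's x, y, z in m, then the turn about the tool's z in degrees, then the closure, from -1 (fully open) to 1 (shut). A call has 1 to 10 rows; each row shifts and turns the commanded pose from where the row before left it, along the tool's axes as they then stand; what a row does not reach is not made up. A row lasts 1/10 s, in which the tool goes at most 50 mm and 8.59 degrees, less where a joint would pass 70% of its speed; a pose out of reach is approached as far as the arm can. A call with a gripper value outside its range is refused whole. The fingers move at their own pace and stop on an object; FORCE is the grip in N (left out, the last holds). Time passes only in rows, so rows that do not move let the fingers close. It gives the time, the measured TCP pose, the force, the opening and the grip force at its end, in the units of the state.
- r.get_state(): the state, without advancing time (a new reading comes with each control period).
- get_image(name): name is "scene" or "top"; returns (picture, depth): 420x560x3 uint8, red, green, blue; 420x560 float32, m along the optical axis (not along the pixel's ray), 0 where there is no reading.
- camera_info(name): a dict with "fx", "fy", "cx", "cy" (pixels), "R" (3x3) and "t" (3): a world point X has camera coordinates R X + t. Camera axes: x right, y down, z forward; pixel columns grow to the right and rows downward; lengths in m; the calibration is good to about 2 mm. A picture is of the moment at which its call begins. camera_info takes no time and is no camera call.
- workorder.close_job(): hands the job in; it is judged then, once.
The state is a dict: "t": time; "joint_pos": joint angles; "joint_velocities": joint speeds; "joint_torque": joint torques, N m; "tool_pos": TCP position; "ee_rot": TCP orientation; "ft_force": force on the tool from outside, world axes, zero at the start; "torque": the same for the moment, N m; "gripper_width": finger opening in m; "gripper_force": force on a finger pad.
Only numpy, scipy, OpenCV 4.12 (cv2) and the standard library are available. Lean on these libraries where they do the work, as an engineer would, in place of code of your own. Each camera call takes 0.05 s, during which the arm holds its last target. There are 200 camera calls.

### The job

Lay out the sowing station: put the flat square terracotta saucer in the middle of the black heat mat, and once it is there stand the larger square pot centrally in it. In the grey three-compartment tray, stand the smaller pot in the middle compartment, the glass jar beside it in the end compartment nearest the heat mat (so that it is between the two pots), and the metal tin in the other end compartment, each upright in the middle of its compartment. Never tip the jar over, leave the trowel and the spray bottle where they lie and the toggle switch as it is set.

Things in the scene. Friction and masses are not known exactly. Their poses are not given: they have to be found in the camera images.
- saucer: Flat square terracotta saucer, loose, 68 x 68 mm outside, 14 mm high, walls 4 mm thick, inside 60 x 60 mm, its floor 4 mm thick. Origin: centre of its underside; z up, x and y along its sides. About 90 g.
- pot_big: Larger square terracotta pot, loose, standing upright, open and hollow: height 68 mm; 66 x 66 mm outside over the upright collar, which is the top 20 mm; below it tapers to a 40 x 40 mm foot, which fits into the saucer in any yaw. Origin: centre of its underside; z up, x and y along its sides. About 220 g. Best gripped across the collar.
- pot_small: Smaller square terracotta pot, loose, standing upright, open and hollow: height 54 mm; 50 x 50 mm outside over the upright collar, which is the top 18 mm; below it tapers to a 34 x 34 mm foot. Origin: centre of its underside; z up, x and y along its sides. About 120 g.
- jar: Round screw-top clear glass jar with a black lid, loose, standing upright: body 54 mm across, 78 mm high in all. Origin: centre of its underside; z up. About 200 g. Grip it round the glass, about 40 mm above its underside.
- tin: Low round brass-coloured metal tin with its lid on, loose, standing upright: 60 mm across the lid (the top 14 mm), 58 mm below it, 50 mm high. Origin: centre of its underside; z up. About 100 g.
- mat: Heat mat: black square rubber mat lying on the bench, fixed, 140 x 140 mm and 3 mm thick, with a small cable nub on its far edge. It lies to the left or to the right of the tray. Origin: centre of its underside; z up, x and y along its sides.
- tray: Grey plastic tray, fixed, 88 mm (x) by 244 mm (y, roughly the robot's left-right), walls 16 mm high, 4 mm thick, floor 4 mm thick. Row of three compartments, each 80 (x) by 76 mm (y) inside, centred at tray y = +80, 0, -80 mm. Origin: centre of its underside; z up; +y end is the left end seen from the robot. Keep fingertips above the walls; most finger room is along its x.
- trowel: Bystander: bright orange hand trowel lying on the far side of the bench, 290 mm long. Not to be moved. Origin: between handle and blade, underside; x points to the blade's tip.
- sprayer: Bystander: white spray bottle with a green head, 193 mm tall, 72 mm across, standing at the right of the work. Not to be moved. Origin: centre of its underside.
- heat_switch (a joint): Bystander: small metal toggle switch of the heat mat, on a dark block at the left of the work; 0 rad = as set at the start, grows to 0.9 as it is flipped away from the robot. Not to be flipped.
There are look-alikes about, which are no part of the job. Of the things shaped like the tin, the brass one is meant. Leave any green look-alike of the pot_small alone.

How it is judged:
On the way, in this order (a step that is already met when the one before it is completed fails the run):
1. the saucer lies in the middle of the heat mat and is let go (horizontal distance between saucer and mat below 0.012 m and z of saucer in the frame of mat below 0.006 m and angle between saucer's own z axis and vertical below 0.1 rad and linear speed of saucer below 0.02 m/s and angular speed of saucer below 0.2 rad/s and contact force between saucer and the fingers below 0.2 N), for 0.2 s.
2. the larger pot then stands in the saucer (horizontal distance between saucer and mat below 0.012 m and z of saucer in the frame of mat below 0.006 m and angle between each of saucer, pot_big's own z axis and vertical below 0.1 rad and horizontal distance between pot_big and saucer below 0.01 m and z of pot_big in the frame of saucer below 0.008 m and linear speed of pot_big below 0.02 m/s and angular speed of pot_big below 0.2 rad/s), for 0.2 s.
At the end, for the whole second after the job is handed in: Saucer flat within 12 mm of mat centre; larger pot upright on its floor within 10 mm of its centre; in the tray, upright within 15 mm (x, y) of the compartment's middle: jar at the end nearest the mat, smaller pot in the middle, tin at the other end; all released and at rest (all of step 2 and x of jar in the frame of tray between -0.015 and 0.015 m and z of each of jar, pot_small, tin in the frame of tray below 0.01 m and angle between each of jar, pot_small, tin's own z axis and vertical below 0.1 rad and x of pot_small in the frame of tray between -0.015 and 0.015 m and x of tin in the frame of tray between -0.015 and 0.015 m and y of pot_small in the frame of tray between -0.015 and 0.015 m and ((y of mat in the frame of tray above 0 m and y of jar in the frame of tray between 0.065 and 0.095 m and y of tin in the frame of tray between -0.095 and -0.065 m) or (y of mat in the frame of tray below 0 m and y of jar in the frame of tray between -0.095 and -0.065 m and y of tin in the frame of tray between 0.065 and 0.095 m)) and linear speed of each of saucer, pot_small, jar, tin below 0.02 m/s and angular speed of each of saucer, pot_small, jar, tin below 0.2 rad/s); the robot touches nothing.
It fails at once if the trowel is moved more than 20 mm (distance of trowel from where it was at the start of the episode above 0.02 m).
It fails at once if the spray bottle is moved more than 20 mm (distance of sprayer from where it was at the start of the episode above 0.02 m).
It fails at once if the toggle switch is flipped (value of joint heat_switch above 0.3 rad).
It fails at once if the jar is tipped over (angle between jar's own z axis and vertical above 0.7 rad).
It also fails if it takes over 112 s, if anything falls off the work surface, if the arm or the gripper's body presses on something with over 40 N, if the wrist force passes 120 N, or if a joint passes its speed limit or range.

## Working session

There is one attempt and no reset: what is moved stays moved. The work goes in short steps, Python scripts to look and compute and a shell command to move; the robot and the scene stay as the last step left them, time stands still between calls to the robot, and variables do not carry over. Pictures are saved under pics/ and viewed, at most 14 in all, crops included, and the job is handed in when it is done.

```bash
mkdir -p pics
python3 - <<'E'
from cell import r,get_image,camera_info
import cv2,numpy as np
for n in("scene","top"):
    p,d=get_image(n); cv2.imwrite(f"pics/{n}0.png",cv2.resize(p[:,:,::-1],(784,588))); np.savez(f"{n}0.npz",p=p,d=d)
    c=camera_info(n); print(n,{k:np.round(v,3).tolist() for k,v in c.items()}, "cam pos",np.round(-np.array(c["R"]).T@c["t"],3))
s=r.get_state(); print({k:np.round(v,3) for k,v in s.items()}, r.tip_reach)
E
```

```text
scene {'fx': 383.314, 'fy': 383.314, 'cx': 281.774, 'cy': 205.359, 'R': [[-0.288, 0.957, 0.016], [0.623, 0.2, -0.756], [-0.727, -0.208, -0.654]], 't': [0.148, -0.317, 1.474]} cam pos [1.313 0.229 0.722]
top {'fx': 415.358, 'fy': 415.358, 'cx': 283.859, 'cy': 205.051, 'R': [[0.094, -0.996, 0.001], [-0.975, -0.092, -0.203], [0.202, 0.018, -0.979]], 't': [-0.021, 0.561, 1.315]} cam pos [0.283 0.008 1.402]
{'t': np.float64(0.1), 'joint_pos': array([ 1.082,  0.592,  0.048,  1.61 , -0.033,  0.943, -0.034]), 'joint_velocities': array([ 0.   , -0.002,  0.001, -0.001, -0.001, -0.002,  0.   ]), 'joint_torque': array([ 4.0000e-03, -5.5000e+01,  1.5530e+00, -1.9882e+01,  1.0000e-02,
        4.0000e-03,  0.0000e+00]), 'tool_pos': array([ 0.279, -0.669,  0.247]), 'ee_rot': array([-3.139,  0.   ,  0.395]), 'ft_force': array([-0.939,  0.068, -0.495]), 'torque': array([-0.047,  0.008,  0.012]), 'gripper_force': np.float64(0.0), 'gripper_width': np.float64(0.086)} 0.017
```

View pics/scene0.png

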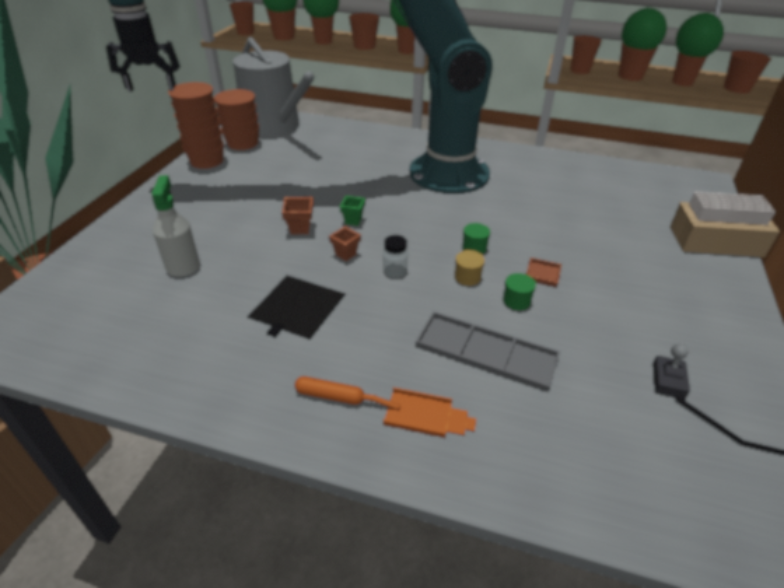

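View pics/top0.png

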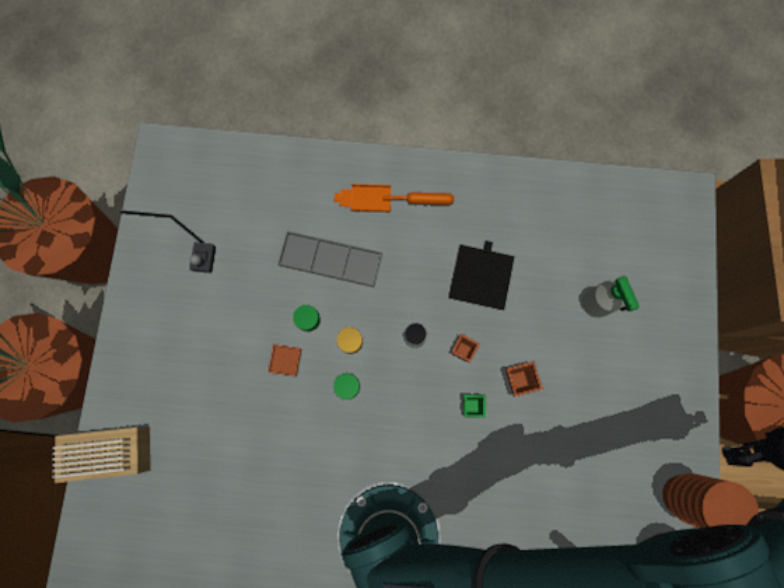

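The scene view shows the mat at (297,306), tray (487,350), saucer (544,271), tin (470,267), jar (395,257), small pot (346,243) and big pot (298,214). In the top view they are: saucer (285,360), tin (349,341), jar (415,335), small pot (465,348), big pot (523,379), mat (482,277), tray (330,259). The mat is on the right, so the jar goes in the -y compartment.

```bash
cat > look.py <<'E'
import cv2,numpy as np
from cell import get_image,camera_info
def world(n,d):
    c=camera_info(n);R=np.array(c["R"]);t=np.array(c["t"])
    v,u=np.mgrid[:d.shape[0],:d.shape[1]]
    P=np.stack([(u-c["cx"])/c["fx"]*d,(v-c["cy"])/c["fy"]*d,d],-1)
    return (P-t)@R, R,t,c
def ray(n,uv,z):
    c=camera_info(n);R=np.array(c["R"]);o=-R.T@np.array(c["t"])
    uv=np.atleast_2d(uv); q=np.c_[(uv[:,0]-c["cx"])/c["fx"],(uv[:,1]-c["cy"])/c["fy"],np.ones(len(uv))]@R
    return (o+q*((z-o[2])/q[:,2])[:,None])[:,:2]
def mask(p,col):
    h=cv2.cvtColor(p,cv2.COLOR_RGB2HSV);H,S,V=[h[...,i].astype(int) for i in range(3)]
    return {"terra":((H<12)|(H>174))&(S>110)&(V>50),"brass":(H>15)&(H<30)&(S>110)&(V>90),
      "black":(V<45),"grey":(S<30)&(V<125)&(V>50)}[col]
def comp(m,uv,rad=12):
    n,l,s,c=cv2.connectedComponentsWithStats(m.astype(np.uint8),connectivity=4)
    v,u=np.mgrid[:m.shape[0],:m.shape[1]]; near=np.hypot(u-uv[0],v-uv[1])<rad
    k=np.bincount(l[near&(l>0)],minlength=n).argmax(); return l==k
E
python3 - <<'E'
from look import *
S={"saucer":("terra",(285,360),(544,271),.014),"pot_big":("terra",(523,379),(298,214),.068),"pot_small":("terra",(465,348),(346,243),.054),
"jar":("black",(415,335),(395,244),.078),"tin":("brass",(349,341),(470,262),.05),"mat":("black",(482,277),(297,306),.003),"tray":("grey",(330,259),(487,350),.016)}
for k,(c,a,b,h) in S.items():
  for n,uv in(("top",a),("scene",b)):
    f=np.load(n+"0.npz");p,d=f["p"],f["d"]; W=world(n,d)[0]
    m=comp(mask(p,c),np.array(uv)/1.4)&(d>0); P=W[m]
    if len(P)==0: print(k,n,"none");continue
    top=np.percentile(P[:,2],95)
    Q=P[np.abs(P[:,2]-top)<.007]
    rc=cv2.minAreaRect(Q[:,:2].astype(np.float32)*1000)
    ct=max(cv2.findContours(m.astype(np.uint8),0,1)[0],key=cv2.contourArea)[:,0,:]
    rp=cv2.minAreaRect((ray(n,ct,h)*1000).astype(np.float32))
    print(k,n,"px",m.sum(),"top",round(top,4),"z5",round(np.percentile(P[:,2],5),4),"| depthrect",np.round(rc[0],1),np.round(rc[1],1),round(rc[2],1),"| rayrect",np.round(rp[0],1),np.round(rp[1],1),round(rp[2],1))
E
```

```text
saucer top px 404 top 0.0144 z5 -0.0014 | depthrect [368.6 285.4] [68.4 65.5] 86.9 | rayrect [368.6 284.5] [68.3 65.7] 87.3
saucer scene px 291 top 0.0124 z5 0.001 | depthrect [372.5 286.4] [61.3 70.7] 88.4 | rayrect [380.1 286. ] [61.2 70.9] 87.7
pot_big top px 403 top 0.0703 z5 0.0022 | depthrect [ 374.7 -272.5] [63.6 66.3] 20.3 | rayrect [ 375.6 -272.3] [65.8 66.2] 21.5
pot_big scene px 438 top 0.0682 z5 0.0122 | depthrect [ 377.5 -271.3] [70.1 61.3] 22.3 | rayrect [ 415.8 -258.1] [139.7  65.4] 18.3
pot_small top px 225 top 0.0568 z5 0.0011 | depthrect [ 433.3 -136.2] [48.7 48.5] 65.8 | rayrect [ 433.9 -136.2] [49.  50.8] 67.6
pot_small scene px 301 top 0.0538 z5 0.0113 | depthrect [ 437.8 -135.7] [48.8 51.6] 65.6 | rayrect [ 461.2 -129.3] [108.8  58.7] 9.7
jar top px 157 top 0.0817 z5 0.0733 | depthrect [453.  -18.4] [44.8 41.6] 5.1 | rayrect [453.1 -18.5] [43.  43.3] 50.2
jar scene px 128 top 0.0788 z5 0.069 | depthrect [459.8 -16.7] [42.2 34.4] 16.2 | rayrect [465.7 -14.7] [48.1 34.4] 17.4
tin top px 255 top 0.0539 z5 0.0424 | depthrect [427.5 133.9] [56.1 52.6] 4.4 | rayrect [427.6 132.4] [56. 55.] 51.0
tin scene px 224 top 0.0507 z5 0.043 | depthrect [430.2 135.6] [62.2 48.8] 10.8 | rayrect [434.1 136. ] [70.4 48.7] 9.7
mat top px 1556 top 0.0077 z5 -0.0025 | depthrect [ 629.3 -171.1] [136.3 160.1] 82.5 | rayrect [ 629.9 -171.2] [136.4 160.5] 82.2
mat scene px 1604 top 0.0049 z5 0.0001 | depthrect [ 632.6 -169.2] [133.5 159.7] 83.5 | rayrect [ 632.8 -168.6] [132.3 154.1] 82.7
tray top px 1957 top 0.0165 z5 -0.0019 | depthrect [627.  207.9] [244.9  91.7] 82.4 | rayrect [625.  202.8] [258.   96.2] 82.1
tray scene px 3139 top 0.0155 z5 -0.0003 | depthrect [629.3 207.2] [244.8  93.3] 82.8 | rayrect [637.2 208. ] [248.4 107.9] 82.1
```

All measured heights (14, 68, 54, 78, 50 and 16 mm) agree between the two views and with the sheet. The systematic offset between the views is about 3 mm in x, so I'll use the mean. Next I go to the saucer via an outer path.

```bash
cat > go.py <<'E'
import sys,numpy as np
from cell import r
# usage: go.py x y z yawdeg -> remaining turn about tool z (deg), then shift in tool axes after the turn
s=r.get_state();p=np.array(s["tool_pos"]);yaw=s["ee_rot"][2]
a=[float(v) for v in sys.argv[1:]]
y=np.radians(a[3]); d=np.array(a[:3])-p
print("t",round(s["t"],2),"tcp",p.round(4),"rpy",np.degrees(s["ee_rot"]).round(1),"w",round(s["gripper_width"],4),"F",np.round(s["ft_force"],1))
print("turn",round(-(a[3]-np.degrees(yaw)+90)%180-90 if 0 else -(((a[3]-np.degrees(yaw)+90)%180)-90),1),"shift x,y,z",round(d[0]*np.cos(y)+d[1]*np.sin(y),4),round(d[0]*np.sin(y)-d[1]*np.cos(y),4),round(-d[2],4),"q7",round(s["joint_pos"][6],2),"tip",r.tip_reach)
E
python3 -m creep '[[[0,0,0,-8,-1],[0,0,0,-8,-1],[0,0,0,-8,-1],[0,0,0,-8,-1],[0,0,0,-8,-1],[0,0,0,-8,-1],[0,0,0,-8,-1],[0,0,0,-8,-1]]]' 40
python3 -m creep '[[[0.042,0.0115,0,0,-1],[0.042,0.0115,0,0,-1],[0.042,0.0115,0,0,-1],[0.042,0.0115,0,0,-1],[0.042,0.0115,0,0,-1],[0.042,0.0115,0,0,-1],[0.042,0.0115,0,0,-1],[0.042,0.0115,0,0,-1],[0.042,0.0115,0,0,-1],[0.042,0.0115,0,0,-1]]]'
python3 -m creep '[[[0.039,0.003,0,0,-1],[0.039,0.003,0,0,-1],[0.039,0.003,0,0,-1],[0.039,0.003,0,0,-1],[0.039,0.003,0,0,-1],[0.039,0.003,0,0,-1],[0.039,0.003,0,0,-1],[0.039,0.003,0,0,-1],[0.039,0.003,0,0,-1]]]'
python3 go.py 0.3705 0.286 0.08 87
```

```text
t: 0.9
tool_pos: [0.2785, -0.6689, 0.2476]
ee_rot: [-3.141, -0.001, 1.517]
ft_force: [-0.3, -0.1, 0.0]
gripper_width: 0.0854
gripper_force: 0.0
t: 1.9
tool_pos: [0.4184, -0.255, 0.2482]
ee_rot: [-3.141, -0.0, 1.512]
ft_force: [0.3, 0.3, 0.2]
gripper_width: 0.0858
gripper_force: 0.0
t: 2.8
tool_pos: [0.4658, 0.0934, 0.2481]
ee_rot: [-3.141, 0.0, 1.512]
ft_force: [0.7, -0.7, -0.1]
gripper_width: 0.0854
gripper_force: 0.0
t 2.8 tcp [0.4658 0.0934 0.2481] rpy [-180.     0.    86.6] w 0.0854 F [ 0.7 -0.7 -0.1]
turn -0.4 shift x,y,z 0.1873 -0.1052 0.1681 q7 -0.57 tip 0.017
```

```bash
python3 -m creep '[[[0.031,-0.0175,0.01,0,-1],[0.031,-0.0175,0.01,0,-1],[0.031,-0.0175,0.02,0,-1],[0.031,-0.0175,0.03,0,-1],[0.031,-0.0175,0.03,0,-1],[0.031,-0.0175,0.03,0,-1],[0,0,0.03,0,-1],[0,0,0.015,0,-1],[0,0,0,0,-1]]]' >/dev/null
python3 go.py 0.3705 0.286 0.022 87
```

```text
t 3.7 tcp [0.3707 0.2834 0.0713] rpy [-179.8    0.2   86.7] w 0.0856 F [-0.4  0.3  0.4]
turn -0.3 shift x,y,z 0.0026 -0.0004 0.0493 q7 -1.3 tip 0.017
```

```bash
python3 -m creep '[[[0.003,0,0.02,0,-1],[0,0,0.015,0,-1],[0,0,0.01,0,-1],[0,0,0.004,0,-1],[0,0,0,0,-1],[0,0,0,0,0.2],[0,0,0,0,0.5],[0,0,0,0,0.7],[0,0,0,0,0.7],[0,0,0,0,0.7]]]' 40
python3 - <<'E'
from look import *
p,d=get_image("scene");cv2.imwrite("pics/s1.png",cv2.resize(p[140:260,300:460,::-1],(640,480)))
E
python3 go.py 0.3705 0.286 0.018 87
```

```text
t: 4.7
tool_pos: [0.3728, 0.2871, 0.0247]
ee_rot: [3.141, -0.001, 1.511]
ft_force: [0.5, 0.3, 0.4]
gripper_width: 0.0134
gripper_force: 0.4
t 4.75 tcp [0.3726 0.287  0.0245] rpy [180.   -0.   86.6] w 0.0129 F [ 0.3 -0.4  1.1]
turn -0.4 shift x,y,z -0.0011 -0.002 0.0065 q7 -1.36 tip 0.017
```

View pics/s1.png

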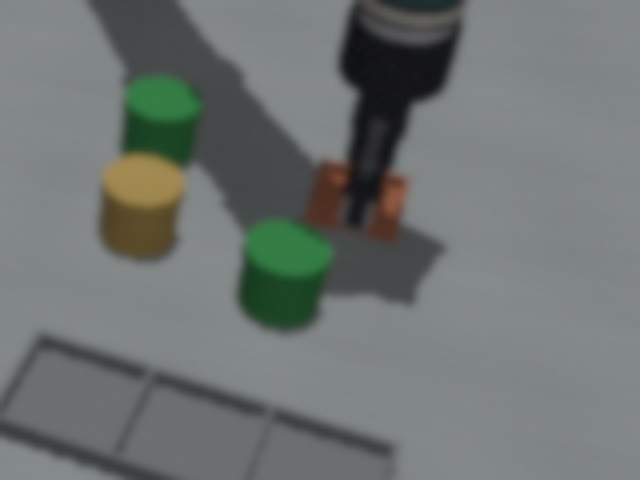

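The fingers shut just inside the saucer rim, at crop (360,190), without moving it. Open, the tips stand 13 mm farther back, so I must go lower. I'll lift, open and descend to TCP z of about 0.012.

```bash
python3 -m creep '[[[0,0,-0.03,0,0.7],[-0.001,-0.002,0,0,0],[0,0,0,0,-1],[0,0,0,0,-1],[0,0,0,0,-1],[0,0,0,0,-1],[0,0,0,0,-1],[0,0,0.02,0,-1],[0,0,0.012,0,-1],[0,0,0,0,-1]]]' 40
python3 go.py 0.3705 0.286 0.012 87
```

```text
t: 5.75
tool_pos: [0.3696, 0.2856, 0.0211]
ee_rot: [-3.14, 0.002, 1.513]
ft_force: [0.0, -0.3, 0.2]
gripper_width: 0.0857
gripper_force: 0.0
t 5.75 tcp [0.3696 0.2856 0.0211] rpy [-1.799e+02  1.000e-01  8.670e+01] w 0.0857 F [ 0.  -0.3  0.2]
turn -0.3 shift x,y,z 0.0004 0.0008 0.0091 q7 -1.37 tip 0.017
```

```bash
python3 -m creep '[[[0,0.001,0.005,0,-1],[0,0,0.004,0,-1],[0,0,0,0,-1],[0,0,0,0,-0.7],[0,0,0,0,-0.5],[0,0,0,0,-0.4],[0,0,0,0,0],[0,0,0,0,0]]]' 30
python3 go.py 0.3705 0.286 0.012 87
```

```text
t: 6.55
tool_pos: [0.359, 0.2869, 0.0182]
ee_rot: [-3.132, 0.0, 1.522]
ft_force: [-26.8, 1.2, 76.6]
gripper_width: 0.0437
gripper_force: 38.2
t 6.55 tcp [0.359  0.2869 0.0182] rpy [-179.4    0.    87.2] w 0.0437 F [-26.8   1.2  76.6]
turn 0.2 shift x,y,z -0.0003 0.0115 0.0062 q7 -1.38 tip 0.017
```

```bash
python3 -m creep '[[[0,0,0,0,-0.6],[0,0,-0.015,0,-1],[0,0,-0.04,0,-1],[0,0,-0.04,0,-1],[0,0,-0.04,0,-1],[0.05,0,0,0,-1],[0.05,0,0,0,-1],[0.05,0,0,0,-1],[0.04,0,0,0,-1],[0,0,0,0,-1]]]' 20 | head -3
cat > see.py <<'E'
import sys
from look import *
tag,cx,cy,w=sys.argv[1],*map(int,sys.argv[2:5])  # crop of top view centred at px, width w
out=[]
for n in("scene","top"):
    p,d=get_image(n); np.savez(f"{n}_{tag}.npz",p=p,d=d)
    if n=="top": x0,y0=cx-w//2,cy-w*3//8; cv2.imwrite(f"pics/{tag}.png",cv2.resize(p[y0:y0+w*3//4,x0:x0+w,::-1],(640,480),interpolation=2))
E
cat > find.py <<'E'
import sys
from look import *
# find.py tag colour x y h : component nearest world point in both views
tag,c=sys.argv[1:3];x,y,h=map(float,sys.argv[3:6])
for n in("top","scene"):
    f=np.load(f"{n}_{tag}.npz");p,d=f["p"],f["d"];W,R,t,k=world(n,d)
    q=R@[x,y,h]+t;uv=(q[0]/q[2]*k["fx"]+k["cx"],q[1]/q[2]*k["fy"]+k["cy"])
    m=comp(mask(p,c),uv,14)&(d>0);P=W[m];top=np.percentile(P[:,2],95)
    rc=cv2.minAreaRect(P[np.abs(P[:,2]-top)<.007][:,:2].astype(np.float32)*1000)
    print(n,"uv",np.round(uv),"px",m.sum(),"top",top.round(4),"z5",np.percentile(P[:,2],5).round(4),np.round(rc[0],1),np.round(rc[1],1),round(rc[2],1))
E
python3 see.py a 204 257 120; python3 find.py a terra .3705 .286 .014; python3 go.py 0.3705 0.286 0.012 87
```

```text
t: 7.55
tool_pos: [0.3814, 0.4837, 0.1497]
ee_rot: [3.141, -0.01, 1.517]
top uv [203. 256.] px 380 top 0.0152 z5 -0.0009 [342.8 286.3] [68.5 65.4] 85.4
scene uv [388. 192.] px 311 top 0.0128 z5 0.0011 [346.4 286.8] [62.3 70.1] 87.1
t 7.65 tcp [0.3819 0.4761 0.1482] rpy [-180.     0.    86.7] w 0.0854 F [ 0.2 -1.1  0.3]
turn -0.3 shift x,y,z -0.1905 -0.0014 0.1362 q7 -1.38 tip 0.017
```

View pics/a.png

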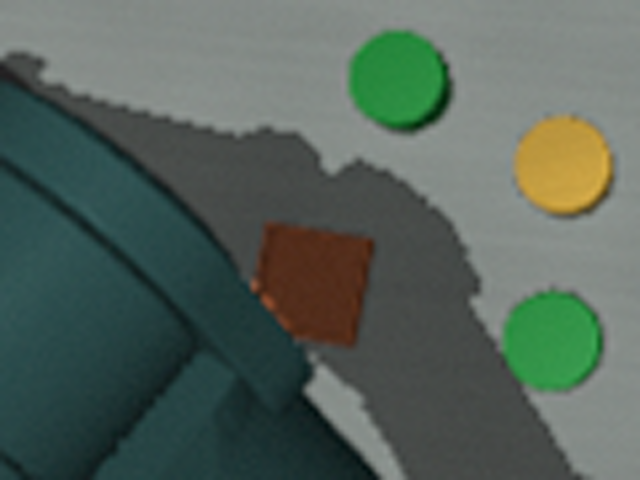

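The saucer is still flat. It was pushed 26 mm toward the base, to (0.3445, 0.2865), because one finger rode over a wall. I'll re-grip along y, where the two views agree best, with the opening preset to about 79 mm and the bench found by touch.

```bash
python3 -m creep '[[[0,0,0,-8.4,-1],[0,0,0,-8.4,-1],[0,0,0,-8.4,-1],[0,0,0,-8.4,-1],[0,0,0,-8.4,-1],[0,0,0,-8.4,-1],[0,0,0,-8.4,-1],[0,0,0,-8.4,-1],[0,0,0,-8.4,-1],[0,0,0,-8.4,-1]]]' 30 >/dev/null
python3 -m creep '[[[0,0,0,-6,-0.84],[0,0,0,0,-0.84],[0,0,0,0,-0.84]]]' >/dev/null
python3 go.py 0.3445 0.2865 0.06 176.5
```

```text
t 8.95 tcp [0.3829 0.4737 0.1479] rpy [-179.9    0.   176.4] w 0.0785 F [-0.1 -0.2  0.9]
turn -0.1 shift x,y,z 0.0269 -0.1892 0.0879 q7 -0.12 tip 0.017
```

```bash
python3 -m creep '[[[0.005,-0.038,0,0,-0.84],[0.005,-0.038,0.01,0,-0.84],[0.005,-0.038,0.02,0,-0.84],[0.006,-0.038,0.03,0,-0.84],[0.006,-0.038,0.03,0,-0.84],[0,0,0,0,-0.84],[0,0,0,0,-0.84]]]' >/dev/null
python3 go.py 0.3445 0.2865 0.02 176.5
```

```text
t 9.65 tcp [0.3439 0.2858 0.058 ] rpy [-179.9   -0.   176.5] w 0.0783 F [-0.   1.2 -0.1]
turn 0.0 shift x,y,z -0.0006 0.0007 0.038 q7 -0.32 tip 0.017
```

```bash
python3 -m creep '[[[0,0.0007,0.02,0,-0.84],[0,0,0.014,0,-0.84],[0,0,0.006,0,-0.84],[0,0,0,0,-0.84],[0,0,0,0,-0.84]]]' | sed -n '2p;4p;5p'
for i in 1; do python3 -m creep '[[[0,0,0.002,0,-0.84],[0,0,0.002,0,-0.84],[0,0,0,0,-0.84]]]' | sed -n '2p;4p;5p'; done
```

```text
tool_pos: [0.3447, 0.2893, 0.0188]
ft_force: [-0.6, 0.6, -1.0]
gripper_width: 0.0784
tool_pos: [0.3445, 0.2883, 0.0144]
ft_force: [-0.9, -0.4, -0.2]
gripper_width: 0.0785
```

```bash
python3 -m creep '[[[0,0,0.002,0,-0.84],[0,0,0,0,-0.84]]]' | sed -n '2p;4p;5p'
```

```text
tool_pos: [0.3444, 0.2882, 0.0122]
ft_force: [-1.1, 0.6, -0.0]
gripper_width: 0.0788
```

```bash
python3 -m creep '[[[0,-0.001,0.002,0,-0.84],[0,0,0,0,-0.84],[0,0,0,0,-0.84]]]' | sed -n '2p;4p;5p'
```

```text
tool_pos: [0.3442, 0.2872, 0.0102]
ft_force: [-0.7, -0.5, -0.0]
gripper_width: 0.0787
```

```bash
python3 -m creep '[[[0,0,0.002,0,-0.84],[0,0,0,0,-0.84],[0,0,0,0,-0.84]]]' | sed -n '2p;4p;5p'
```

```text
tool_pos: [0.3443, 0.2873, 0.0082]
ft_force: [0.5, 0.6, 0.3]
gripper_width: 0.0785
```

```bash
python3 -m creep '[[[0,0,0,0,-0.7],[0,0,0,0,-0.62],[0,0,0,0,-0.62]]]' 25 | sed -n '2p;4,6p'
```

```text
tool_pos: [0.3444, 0.2874, 0.0095]
ft_force: [-1.2, -1.9, 15.8]
gripper_width: 0.0693
gripper_force: 7.7
```

```bash
python3 -m creep '[[[0,0,0,0,-0.56],[0,0,0,0,-0.52],[0,0,0,0,-0.5]]]' 25 | sed -n '2p;4,6p'
```

```text
tool_pos: [0.3445, 0.288, 0.01]
ft_force: [-1.3, -1.1, 21.3]
gripper_width: 0.0678
gripper_force: 35.2
```

Gripped at 67.8 mm. Lift and check.

```bash
python3 -m creep '[[[0,0,-0.003,0,-0.4],[0,0,-0.01,0,-0.4],[0,0,-0.03,0,-0.4],[0,0,-0.04,0,-0.4],[0,0,-0.04,0,-0.4],[0,0,0,0,-0.4]]]' 40 | sed -n '2p;4,6p'
python3 go.py 0.62 -0.169 0.12 176.5
```

```text
tool_pos: [0.3458, 0.2891, 0.1349]
ft_force: [0.0, 0.1, -0.9]
gripper_width: 0.0671
gripper_force: 45.6
t 12.45 tcp [0.3458 0.2891 0.1349] rpy [179.7   0.3 176.6] w 0.0671 F [ 0.   0.1 -0.9]
turn 0.1 shift x,y,z -0.3017 -0.4406 0.0149 q7 -0.09 tip 0.017
```

```bash
python3 -m creep '[[[-0.027,-0.04,0,0,-0.4],[-0.027,-0.04,0,0,-0.4],[-0.027,-0.04,0,0,-0.4],[-0.027,-0.04,0,0,-0.4],[-0.027,-0.04,0,0,-0.4],[-0.027,-0.04,0,0,-0.4],[-0.027,-0.04,0,0,-0.4],[-0.027,-0.04,0,0,-0.4],[-0.027,-0.04,0,0,-0.4],[-0.027,-0.04,0,0,-0.4]]]'  >/dev/null
python3 -m creep '[[[-0.028,-0.04,0,0,-0.4],[0,0,0,0,-0.4],[0,0,0,0,-0.4]]]'  >/dev/null
python3 go.py 0.62 -0.169 0.12 176.5
```

```text
t 13.75 tcp [ 0.6152 -0.1714  0.1295] rpy [ 1.800e+02 -1.000e-01  1.764e+02] w 0.0669 F [-0.3  1.1 -1. ]
turn -0.1 shift x,y,z -0.0046 0.0027 0.0095 q7 1.04 tip 0.017
```

```bash
python3 -m creep '[[[-0.0045,0.002,0.03,0,-0.4],[0,0,0.035,0,-0.4],[0,0,0.03,0,-0.4],[0,0,0.01,0,-0.4],[0,0,0,0,-0.4],[0,0,0,0,-0.4]]]' | sed -n '2p;4,6p'
python3 go.py 0.62 -0.169 0.015 176.5
```

```text
tool_pos: [0.621, -0.1666, 0.0273]
ft_force: [0.5, -0.3, -0.6]
gripper_width: 0.0669
gripper_force: 45.5
t 14.35 tcp [ 0.621  -0.1666  0.0273] rpy [1.800e+02 1.000e-01 1.767e+02] w 0.0669 F [ 0.5 -0.3 -0.6]
turn 0.2 shift x,y,z 0.0009 -0.0024 0.0123 q7 0.92 tip 0.017
```

```bash
python3 -m creep '[[[0,-0.001,0.006,0,-0.4],[0,0,0.004,0,-0.4],[0,0,0.002,0,-0.4],[0,0,0,0,-0.4]]]' | sed -n '2p;4,6p'
```

```text
tool_pos: [0.6203, -0.169, 0.0143]
ft_force: [-0.2, 1.1, -1.0]
gripper_width: 0.0669
gripper_force: 45.5
```

```bash
python3 -m creep '[[[0,0,0.002,0,-0.4],[0,0,0,0,-0.4],[0,0,0,0,-0.4]]]' | sed -n '2p;4,6p'
```

```text
tool_pos: [0.6207, -0.1689, 0.0135]
ft_force: [-1.4, -1.0, 6.2]
gripper_width: 0.0672
gripper_force: 49.7
```

Mat contact at 6 N. Release, lift, move aside and check.

```bash
python3 -m creep '[[[0,0,-0.001,0,-0.7],[0,0,0,0,-0.84],[0,0,0,0,-0.84],[0,0,-0.02,0,-0.84],[0,0,-0.04,0,-1],[0,0,-0.045,0,-1],[0,0,-0.04,0,-1]]]' >/dev/null
python3 -m creep '[[[0.04,-0.02,0,8,-1],[0.04,-0.02,0,8,-1],[0.04,-0.02,0,8,-1],[0.04,-0.02,0,8,-1],[0.04,-0.02,0,8,-1],[0.03,0,0,8,-1],[0,0,0,8,-1],[0,0,0,8,-1]]]' >/dev/null
python3 see.py b 344 198 160; python3 find.py b terra .62 -.169 .017; python3 find.py b terra .376 -.272 .068; python3 find.py b black .57 -.2 .003; python3 go.py 0.3763 -0.2719 0.1 111
```

```text
top uv [344. 196.] px 413 top 0.018 z5 0.0005 [ 616.6 -168.1] [68.7 69. ] 85.5
scene uv [211. 213.] px 582 top 0.0168 z5 0.0025 [ 622.  -168.2] [69.3 70.9] 86.5
top uv [374. 270.] px 222434 top 0.6903 z5 -0.7575 [ 201.4 -142.4] [ 48.6 233.2] 55.3
scene uv [212. 146.] px 413 top 0.0673 z5 0.0131 [ 378.8 -270.6] [65.9 60.8] 20.8
top uv [352. 212.] px 1122 top 0.0085 z5 -0.0023 [ 628.9 -170.5] [136.3 159. ] 83.0
scene uv [209. 204.] px 971 top 0.0056 z5 0.0002 [ 633.2 -169.5] [132.7 159.5] 82.9
t 16.65 tcp [ 0.3814 -0.1753  0.1595] rpy [1.800e+02 1.000e-01 1.127e+02] w 0.0856 F [0.8 0.9 0.3]
turn 1.7 shift x,y,z -0.0883 -0.0394 0.0595 q7 0.18 tip 0.017
```

View pics/b.png

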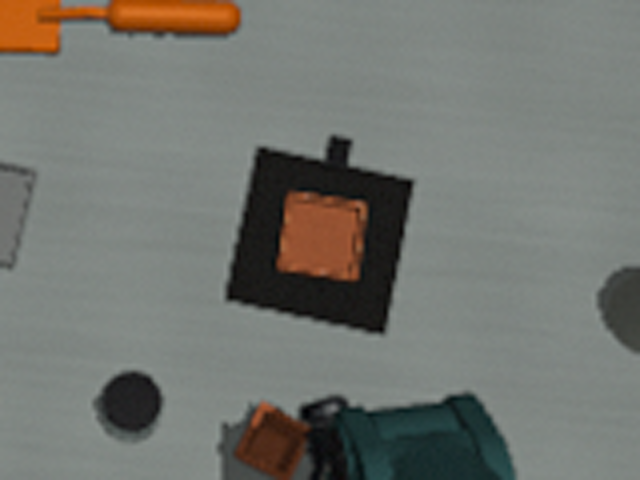

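The saucer lies centred on the mat at crop (322,237), measured at (0.619, -0.168). Next is the big pot.

```bash
python3 -m creep '[[[-0.03,-0.013,0,1.7,-1],[-0.03,-0.013,0,0,-1],[-0.028,-0.013,0,0,-1],[0,0,0.02,0,-1],[0,0,0.02,0,-1],[0,0,0,0,-1],[0,0,0,0,-1]]]' 40 >/dev/null
python3 go.py 0.3763 -0.2719 0.06 111
```

```text
t 17.35 tcp [ 0.3774 -0.2714  0.1186] rpy [180.   -0.  111.1] w 0.0851 F [ 0.1 -0.9  0.1]
turn 0.1 shift x,y,z -0.0001 -0.0012 0.0586 q7 0.29 tip 0.017
```

```bash
python3 -m creep '[[[0,-0.001,0.02,0,-1],[0,0,0.02,0,-1],[0,0,0.015,0,-1],[0,0,0.003,0,-1],[0,0,0,0,-1],[0,0,0,0,-0.7],[0,0,0,0,-0.5],[0,0,0,0,-0.4],[0,0,0,0,-0.4]]]' 40 | sed -n '2p;4,6p'
python3 go.py 0.3763 -0.2719 0.06 111
```

```text
tool_pos: [0.3765, -0.2725, 0.0615]
ft_force: [-1.3, 0.6, 5.2]
gripper_width: 0.065
gripper_force: 42.7
t 18.25 tcp [ 0.3765 -0.2725  0.0615] rpy [1.800e+02 1.000e-01 1.109e+02] w 0.065 F [-1.3  0.6  5.2]
turn -0.1 shift x,y,z 0.0007 0.0 0.0015 q7 0.17 tip 0.017
```

```bash
python3 -m creep '[[[0,0,-0.01,0,-0.4],[0,0,-0.03,0,-0.4],[0,0,-0.04,0,-0.4],[0,0,-0.02,0,-0.4],[0,0,0,0,-0.4]]]' 50 | sed -n '2p;4,6p'
python3 go.py 0.6193 -0.1682 0.12 111
```

```text
tool_pos: [0.3775, -0.2731, 0.1634]
ft_force: [0.6, -0.3, -3.3]
gripper_width: 0.0649
gripper_force: 57.8
t 18.75 tcp [ 0.3775 -0.2731  0.1634] rpy [179.8   0.3 110.9] w 0.0649 F [ 0.6 -0.3 -3.3]
turn -0.1 shift x,y,z 0.0112 0.2634 0.0434 q7 0.37 tip 0.017
```

```bash
python3 -m creep '[[[0.0015,0.0375,0,0,-0.4],[0.0015,0.0375,0,0,-0.4],[0.0015,0.0375,0,0,-0.4],[0.0015,0.0375,0,0,-0.4],[0.0015,0.0375,0,0,-0.4],[0.002,0.0375,0,0,-0.4],[0.002,0.0375,0.02,0,-0.4],[0,0,0.02,0,-0.4],[0,0,0,0,-0.4],[0,0,0,0,-0.4]]]' >/dev/null
python3 go.py 0.6193 -0.1682 0.07 111
```

```text
t 19.75 tcp [ 0.615  -0.1681  0.1188] rpy [-1.797e+02 -1.000e-01  1.109e+02] w 0.0648 F [-0.3 -0.6 -2.7]
turn -0.1 shift x,y,z -0.0016 0.004 0.0488 q7 0.07 tip 0.017
```

```bash
python3 -m creep '[[[-0.0015,0.0035,0.015,0,-0.4],[0,0,0.015,0,-0.4],[0,0,0.01,0,-0.4],[0,0,0,0,-0.4],[0,0,0,0,-0.4]]]' >/dev/null
python3 go.py 0.6193 -0.1682 0.07 111
```

```text
t 20.25 tcp [ 0.6206 -0.1679  0.0799] rpy [-180.    -0.   110.9] w 0.0648 F [-0.2  0.  -2.8]
turn -0.1 shift x,y,z 0.0002 -0.0014 0.0099 q7 0.03 tip 0.017
```

```bash
python3 -m creep '[[[0,-0.001,0.005,0,-0.4],[0,0,0.003,0,-0.4],[0,0,0.001,0,-0.4],[0,0,0,0,-0.4]]]' | sed -n '2p;4,6p'
```

```text
tool_pos: [0.62, -0.1682, 0.0712]
ft_force: [0.4, -0.1, -1.8]
gripper_width: 0.0646
gripper_force: 57.8
```

```bash
python3 -m creep '[[[0,0,0.002,0,-0.4],[0,0,0,0,-0.4],[0,0,0,0,-0.4]]]' | sed -n '2p;4,6p'
```

```text
tool_pos: [0.6201, -0.1682, 0.0693]
ft_force: [0.9, 0.1, -3.4]
gripper_width: 0.0648
gripper_force: 57.8
```

```bash
python3 -m creep '[[[0,0,0.002,0,-0.4],[0,0,0,0,-0.4],[0,0,0,0,-0.4]]]' | sed -n '2p;4,6p'
```

```text
tool_pos: [0.6203, -0.1682, 0.0687]
ft_force: [-3.0, 1.0, 6.0]
gripper_width: 0.0647
gripper_force: 58.8
```

```bash
python3 -m creep '[[[0,0,0,0,-0.7],[0,0,0,0,-1],[0,0,0,0,-1],[0,0,-0.02,0,-1],[0,0,-0.04,0,-1],[0,0,-0.04,0,-1],[0,0,0,0,-1]]]' >/dev/null
python3 -m creep '[[[0,-0.01,0,8,-1],[0,-0.04,0,8,-1],[0,-0.04,0,8,-1],[0,-0.04,0,8,-1],[0,-0.04,0,8,-1],[0,-0.02,0,5,-1],[0,0,0,0,-1]]]' >/dev/null
python3 see.py c 344 198 160; python3 find.py c terra .619 -.168 .075; python3 find.py c terra .4355 -.136 .054; python3 go.py 0.4355 -0.136 0.1 66
```

```text
top uv [346. 192.] px 534 top 0.0771 z5 0.0033 [ 617.6 -168.9] [66.1 65.9] 20.2
scene uv [210. 197.] px 944 top 0.0745 z5 0.0052 [ 623.  -166.8] [66.8 63.6] 20.0
top uv [332. 248.] px 221 top 0.0566 z5 0.0012 [ 433.5 -136.7] [47.4 48.7] 68.0
scene uv [246. 167.] px 308 top 0.0534 z5 0.01 [ 438.5 -136.1] [48.7 49.3] 65.1
t 22.75 tcp [ 0.4347 -0.1678  0.1674] rpy [179.9  -0.   66. ] w 0.0857 F [ 0.1 -0.4  1.1]
turn 0.0 shift x,y,z 0.0294 -0.0122 0.0674 q7 -0.49 tip 0.017
```

View pics/c.png

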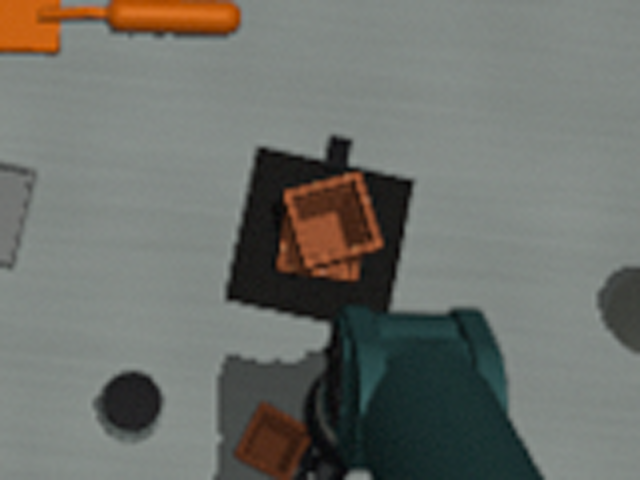

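The big pot stands centred in the saucer at crop (333,222), with its rim at 75 mm as expected. Now the small pot.

```bash
python3 -m creep '[[[0.015,-0.006,0,0,-1],[0.015,-0.006,0.02,0,-1],[0,0,0.03,0,-1],[0,0,0.02,0,-1],[0,0,0,0,-1],[0,0,0,0,-1]]]' 40 >/dev/null
python3 go.py 0.4355 -0.136 0.049 66
```

```text
t 23.35 tcp [ 0.4367 -0.1354  0.0971] rpy [180.  -0.  66.] w 0.0853 F [-0.5  0.7  0.1]
turn -0.0 shift x,y,z -0.001 -0.0009 0.0481 q7 -0.67 tip 0.017
```

```bash
python3 -m creep '[[[-0.001,-0.001,0.02,0,-1],[0,0,0.02,0,-1],[0,0,0.008,0,-1],[0,0,0,0,-1],[0,0,0,0,-0.6],[0,0,0,0,-0.2],[0,0,0,0,0],[0,0,0,0,0.1],[0,0,0,0,0.1]]]' 40 | sed -n '2p;4,6p'
python3 -m creep '[[[0,0,-0.01,0,0.1],[0,0,-0.03,0,0.1],[0,0,-0.04,0,0.1],[0,0,-0.03,0,0.1],[0,0,0,-8,0.1],[0,0,0,-8.5,0.1]]]' | sed -n '2p;4,6p'
python3 go.py 0.628 0.2075 0.12 82.5
```

```text
tool_pos: [0.4344, -0.1362, 0.0503]
ft_force: [-0.2, 0.7, 5.9]
gripper_width: 0.0494
gripper_force: 40.4
tool_pos: [0.434, -0.1364, 0.1613]
ft_force: [-0.6, 0.2, -1.1]
gripper_width: 0.0493
gripper_force: 42.3
t 24.85 tcp [ 0.434  -0.1364  0.1613] rpy [1.798e+02 1.000e-01 8.270e+01] w 0.0493 F [-0.6  0.2 -1.1]
turn 0.2 shift x,y,z 0.3663 0.1475 0.0413 q7 -0.36 tip 0.017
```

```bash
python3 -m creep '[[[0.0365,0.0147,0,0,0.1],[0.0365,0.0147,0,0,0.1],[0.0365,0.0147,0,0,0.1],[0.0365,0.0147,0,0,0.1],[0.0365,0.0147,0,0,0.1],[0.0365,0.0147,0,0,0.1],[0.0365,0.0147,0,0,0.1],[0.0365,0.0147,0,0,0.1],[0.0365,0.0147,0,0,0.1],[0.0365,0.0147,0,0,0.1]]]' >/dev/null
python3 -m creep '[[[0,0,0.03,0,0.1],[0,0,0.02,0,0.1],[0,0,0,0,0.1],[0,0,0,0,0.1]]]' >/dev/null
python3 go.py 0.628 0.2075 0.06 82.5
```

```text
t 26.25 tcp [0.6272 0.2059 0.1096] rpy [-180.     0.    82.4] w 0.0493 F [ 0.4  0.4 -0.7]
turn -0.1 shift x,y,z 0.0017 0.0006 0.0496 q7 -0.91 tip 0.017
```

```bash
python3 -m creep '[[[0.002,0,0.02,0,0.1],[0,0,0.02,0,0.1],[0,0,0.01,0,0.1],[0,0,0.002,0,0.1],[0,0,0,0,0.1],[0,0,0,0,0.1]]]' | sed -n '2p;4,6p'
```

```text
tool_pos: [0.6287, 0.2088, 0.0585]
ft_force: [1.0, 0.4, -0.7]
gripper_width: 0.0492
gripper_force: 42.4
```

```bash
python3 -m creep '[[[0,0,0.002,0,0.1],[0,0,0,0,0.1],[0,0,0,0,0.1]]]' | sed -n '2p;4,6p'
```

```text
tool_pos: [0.628, 0.2085, 0.0556]
ft_force: [-0.8, -0.8, -0.9]
gripper_width: 0.049
gripper_force: 42.4
```

```bash
python3 -m creep '[[[0,0,0.002,0,0.1],[0,0,0,0,0.1],[0,0,0,0,0.1]]]' | sed -n '2p;4,6p'
```

```text
tool_pos: [0.6282, 0.2087, 0.0544]
ft_force: [-1.1, -0.9, 5.2]
gripper_width: 0.0492
gripper_force: 43.1
```

```bash
python3 -m creep '[[[0,0,0,0,-0.2],[0,0,0,0,-0.6],[0,0,0,0,-1],[0,0,0,0,-1],[0,0,-0.03,0,-1],[0,0,-0.045,0,-1],[0,0,-0.045,0,-1],[0,0,0,0,-1]]]' >/dev/null
python3 go.py 0.455 -0.0175 0.12 82.5
```

```text
t 28.25 tcp [0.6319 0.2111 0.1801] rpy [179.4  -0.4  82.4] w 0.0852 F [ 1.4  1.  -0.5]
turn -0.1 shift x,y,z -0.2497 -0.1456 0.0601 q7 -0.87 tip 0.017
```

```bash
python3 -m creep '[[[-0.035,-0.0205,0,0,-1],[-0.035,-0.0205,0,0,-1],[-0.035,-0.0205,0,0,-1],[-0.035,-0.0205,0,0,-1],[-0.035,-0.0205,0,0,-1],[-0.035,-0.0205,0,0,-1],[-0.035,-0.0205,0,0,-1],[0,0,0,0,-1],[0,0,0,0,-1]]]' >/dev/null
python3 go.py 0.455 -0.0175 0.12 82.5
```

```text
t 29.15 tcp [ 0.4527 -0.0164  0.173 ] rpy [-180.     0.    82.3] w 0.0854 F [ 0.4 -0.9  0.7]
turn -0.2 shift x,y,z -0.0008 0.0024 0.053 q7 -0.6 tip 0.017
```

```bash
python3 -m creep '[[[-0.001,0.002,0.03,0,-1],[0,0,0.03,0,-1],[0,0,0.03,0,-1],[0,0,0.03,0,-1],[0,0,0.01,0,-1],[0,0,0,0,-1],[0,0,0,0,-1]]]' | sed -n '2p;4,6p'
python3 -m creep '[[[0,0,0,0,-0.7],[0,0,0,0,-0.4],[0,0,0,0,-0.2],[0,0,0,0,-0.1],[0,0,0,0,0],[0,0,0,0,0]]]' 40 | sed -n '2p;4,6p'
```

```text
tool_pos: [0.4561, -0.0159, 0.0438]
ft_force: [-0.3, 0.3, -0.9]
gripper_width: 0.0853
gripper_force: 0.0
tool_pos: [0.4555, -0.0169, 0.0445]
ft_force: [-0.9, 0.2, 7.5]
gripper_width: 0.0518
gripper_force: 40.7
```

```bash
python3 -m creep '[[[0,0,-0.005,0,0],[0,0,-0.015,0,0],[0,0,-0.025,0,0],[0,0,-0.025,0,0],[0,0,-0.02,0,0],[0,0,0,0,0]]]' 50 | sed -n '2p;4,6p'
python3 go.py 0.6176 0.1282 0.10 82.5
```

```text
tool_pos: [0.4564, -0.017, 0.1355]
ft_force: [0.6, 0.5, -3.1]
gripper_width: 0.0519
gripper_force: 53.3
t 31.05 tcp [ 0.4564 -0.017   0.1355] rpy [179.7  -0.   82.4] w 0.0519 F [ 0.6  0.5 -3.1]
turn -0.1 shift x,y,z 0.165 0.1409 0.0355 q7 -0.69 tip 0.017
```

```bash
python3 -m creep '[[[0.0235,0.02,0,0,0],[0.0235,0.02,0,0,0],[0.0235,0.02,0,0,0],[0.0235,0.02,0,0,0],[0.0235,0.02,0,0,0],[0.0235,0.02,0,0,0],[0.0235,0.02,0.01,0,0],[0,0,0.015,0,0],[0,0,0,0,0],[0,0,0,0,0]]]' >/dev/null
python3 go.py 0.6176 0.1282 0.05 82.5
```

```text
t 32.05 tcp [0.6136 0.1263 0.1066] rpy [-179.8    0.2   82.4] w 0.0519 F [ 0.   0.1 -2.1]
turn -0.1 shift x,y,z 0.0024 0.0038 0.0566 q7 -0.83 tip 0.017
```

Expected contact is at TCP z of about 0.048.

```bash
python3 -m creep '[[[0.002,0.0035,0.015,0,0],[0,0,0.02,0,0],[0,0,0.015,0,0],[0,0,0.002,0,0],[0,0,0,0,0],[0,0,0,0,0]]]' | sed -n '2p;4,6p'
```

```text
tool_pos: [0.6198, 0.1296, 0.0568]
ft_force: [0.6, -0.6, -2.2]
gripper_width: 0.0521
gripper_force: 53.2
```

```bash
python3 -m creep '[[[0,0,0.002,0,0],[0,0,0.001,0,0],[0,0,0,0,0],[0,0,0,0,0]]]' | sed -n '2p;4,6p'
```

```text
tool_pos: [0.6195, 0.1294, 0.0535]
ft_force: [0.1, 0.5, -2.8]
gripper_width: 0.0519
gripper_force: 53.2
```

```bash
python3 -m creep '[[[0,0,0.002,0,0],[0,0,0,0,0],[0,0,0,0,0]]]' | sed -n '2p;4,6p'
```

```text
tool_pos: [0.6193, 0.1293, 0.0512]
ft_force: [-0.4, 0.6, -3.1]
gripper_width: 0.052
gripper_force: 53.2
```

```bash
python3 -m creep '[[[-0.001,-0.0015,0.0015,0,0],[0,0,0,0,0],[0,0,0,0,0]]]' | sed -n '2p;4,6p'
```

```text
tool_pos: [0.6175, 0.1285, 0.0497]
ft_force: [-0.2, 0.1, -2.2]
gripper_width: 0.0521
gripper_force: 53.2
```

```bash
python3 -m creep '[[[0,0,0.0015,0,0],[0,0,0,0,0],[0,0,0,0,0]]]' | sed -n '2p;4,6p'
```

```text
tool_pos: [0.6179, 0.1287, 0.0487]
ft_force: [-1.4, -0.5, 2.3]
gripper_width: 0.0514
gripper_force: 53.7
```

```bash
python3 -m creep '[[[0,0,0,0,-0.15],[0,0,0,0,-0.4],[0,0,0,0,-0.8],[0,0,0,0,-1],[0,0,0,0,-1],[0,0,-0.03,0,-1],[0,0,-0.04,0,-1],[0,0,-0.04,0,-1],[0,0,-0.02,0,-1],[0,0,0,0,-1]]]' >/dev/null
python3 go.py 0.429 0.1345 0.1 82.5
```

```text
t 34.95 tcp [0.6201 0.1296 0.182 ] rpy [179.6  -0.2  82.4] w 0.0852 F [ 0.1  0.3 -0.9]
turn -0.1 shift x,y,z -0.0201 -0.1901 0.082 q7 -0.78 tip 0.017
```

```bash
python3 -m creep '[[[-0.004,-0.038,0,0,-1],[-0.004,-0.038,0,0,-1],[-0.004,-0.038,0,0,-1],[-0.004,-0.038,0,0,-1],[-0.004,-0.038,0.02,0,-1],[0,0,0.03,0,-1],[0,0,0.02,0,-1],[0,0,0,0,-1],[0,0,0,0,-1]]]' >/dev/null
python3 see.py d 250 205 160; python3 find.py d brass .429 .1345 .05;
python3 go.py 0.429 0.1345 0.03 82.5
```

```text
top uv [249. 242.] px 232405 top 0.5081 z5 -0.7573 [244.5  56.9] [405.4  78.6] 22.7
scene uv [335. 184.] px 14 top 0.0489 z5 0.0414 [456.7 142.9] [ 7.6 10.3] 40.0
t 35.95 tcp [0.4273 0.1341 0.1088] rpy [180.   -0.   82.4] w 0.0853 F [ 1.1 -0.8 -0.5]
turn -0.1 shift x,y,z 0.0006 0.0016 0.0788 q7 -1.08 tip 0.017
```

View pics/d.png

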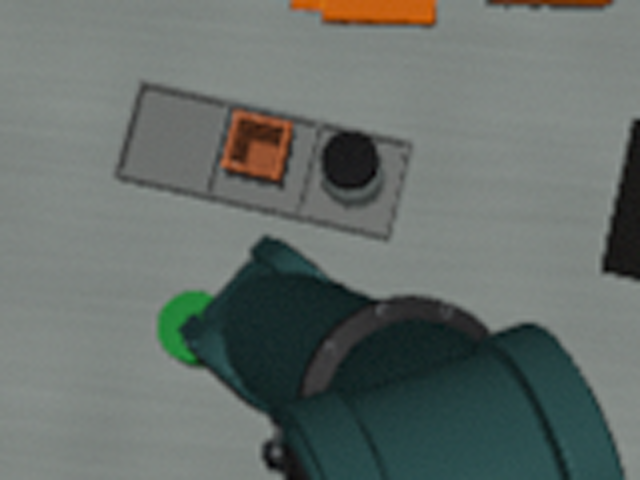

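Small pot and jar stand upright in the middle and right compartments, at crop (257,147) and (350,165). Now the tin.

```bash
python3 -m creep '[[[0,0.0015,0.03,0,-1],[0,0,0.025,0,-1],[0,0,0.015,0,-1],[0,0,0.004,0,-1],[0,0,0,0,-1],[0,0,0,0,-1]]]' | sed -n '2p;4,6p'
python3 -m creep '[[[0,0,0,0,-0.7],[0,0,0,0,-0.5],[0,0,0,0,-0.35],[0,0,0,0,-0.25],[0,0,0,0,-0.2],[0,0,0,0,-0.2]]]' 35 | sed -n '2p;4,6p'
```

```text
tool_pos: [0.4289, 0.1339, 0.0351]
ft_force: [0.4, 0.3, 0.9]
gripper_width: 0.0853
gripper_force: 0.0
tool_pos: [0.4286, 0.1336, 0.0351]
ft_force: [-0.6, 0.3, 6.8]
gripper_width: 0.0591
gripper_force: 35.9
```

```bash
python3 -m creep '[[[0,0,-0.005,0,-0.2],[0,0,-0.025,0,-0.2],[0,0,-0.03,0,-0.2],[0,0,-0.03,0,-0.2],[0,0,-0.02,0,-0.2],[0,0,0,0,-0.2]]]' 45 | sed -n '2p;4,6p'
python3 go.py 0.6384 0.2868 0.10 82.5
```

```text
tool_pos: [0.4295, 0.1339, 0.1467]
ft_force: [0.3, 0.9, -1.6]
gripper_width: 0.0589
gripper_force: 49.0
t 37.75 tcp [0.4295 0.1339 0.1467] rpy [ 1.797e+02 -1.000e-01  8.240e+01] w 0.0589 F [ 0.3  0.9 -1.6]
turn -0.1 shift x,y,z 0.1789 0.1871 0.0467 q7 -1.03 tip 0.017
```

```bash
python3 -m creep '[[[0.0255,0.0265,0,0,-0.2],[0.0255,0.0265,0,0,-0.2],[0.0255,0.0265,0,0,-0.2],[0.0255,0.0265,0,0,-0.2],[0.0255,0.0265,0,0,-0.2],[0.0255,0.0265,0,0,-0.2],[0.0255,0.0265,0.02,0,-0.2],[0,0,0.025,0,-0.2],[0,0,0,0,-0.2],[0,0,0,0,-0.2]]]' >/dev/null
python3 go.py 0.6384 0.2868 0.045 82.5
```

```text
t 38.75 tcp [0.6339 0.2848 0.0975] rpy [-179.8    0.2   82.4] w 0.0587 F [ 0.5 -0.7 -1.7]
turn -0.1 shift x,y,z 0.0025 0.0042 0.0525 q7 -1.03 tip 0.017
```

Expected contact is at TCP z of about 0.039.

```bash
python3 -m creep '[[[0.002,0.003,0.015,0,-0.2],[0,0,0.02,0,-0.2],[0,0,0.015,0,-0.2],[0,0,0.004,0,-0.2],[0,0,0,0,-0.2],[0,0,0,0,-0.2]]]' | sed -n '2p;4,6p'
```

```text
tool_pos: [0.6393, 0.288, 0.0459]
ft_force: [0.6, 0.5, -1.4]
gripper_width: 0.0589
gripper_force: 49.0
```

```bash
python3 -m creep '[[[0,0,0.002,0,-0.2],[0,0,0,0,-0.2],[0,0,0,0,-0.2]]]' | sed -n '2p;4,6p'
```

```text
tool_pos: [0.6391, 0.2878, 0.0437]
ft_force: [0.8, 0.1, -0.6]
gripper_width: 0.0588
gripper_force: 49.0
```

```bash
python3 -m creep '[[[0,0,0.0015,0,-0.2],[0,0,0,0,-0.2],[0,0,0,0,-0.2]]]' | sed -n '2p;4,6p'
```

```text
tool_pos: [0.6389, 0.2876, 0.0417]
ft_force: [0.4, -0.1, -2.1]
gripper_width: 0.0587
gripper_force: 49.0
```

```bash
python3 -m creep '[[[0,0,0.0015,0,-0.2],[0,0,0,0,-0.2],[0,0,0,0,-0.2]]]' | sed -n '2p;4,6p'
```

```text
tool_pos: [0.6389, 0.2877, 0.0402]
ft_force: [-0.2, -0.8, -1.5]
gripper_width: 0.0586
gripper_force: 49.0
```

```bash
python3 -m creep '[[[0,0,0.0015,0,-0.2],[0,0,0,0,-0.2],[0,0,0,0,-0.2]]]' | sed -n '2p;4,6p'
```

```text
tool_pos: [0.6391, 0.2878, 0.0394]
ft_force: [-1.3, -1.3, 4.4]
gripper_width: 0.0585
gripper_force: 49.3
```

Contact. Release, rise, back away for a clear view and check everything.

```bash
python3 -m creep '[[[0,0,0,0,-0.4],[0,0,0,0,-0.8],[0,0,0,0,-1],[0,0,0,0,-1],[0,0,-0.03,0,-1],[0,0,-0.04,0,-1],[0,0,-0.045,0,-1],[0,0,-0.03,0,-1],[0,0,0,0,-1]]]' >/dev/null
python3 -m creep '[[[0,-0.04,0,0,-1],[0,-0.04,0,0,-1],[0,-0.04,0,0,-1],[0,-0.04,0,0,-1],[0,-0.04,0,0,-1],[0,0,0,0,-1],[0,0,0,0,-1],[0,0,0,0,-1]]]' | sed -n '1,2p'
python3 see.py e 290 190 240
python3 find.py e brass .6384 .2868 .054; python3 find.py e terra .628 .2075 .058;python3 find.py e black .6176 .1282 .082;python3 find.py e terra .62 -.168 .075
python3 - <<'E'
from look import *
for n in("top","scene"):
    for tag in("0","_e"):
        p=np.load(f"{n}{tag}.npz")["p"];h=cv2.cvtColor(p,cv2.COLOR_RGB2HSV)
        m=((h[...,0]>8)&(h[...,0]<17)&(h[...,1]>200)&(h[...,2]>190)).astype(np.uint8)
        c=cv2.connectedComponentsWithStats(m);k=c[2][1:,4].argmax()+1;print(n,tag,c[2][k],c[3][k].round(1))
E
```

```text
t: 42.25
tool_pos: [0.4418, 0.3137, 0.1834]
top uv [211. 176.] px 237 top 0.0573 z5 0.0482 [637.1 287.7] [55.8 56.7] 83.6
scene uv [382. 246.] px 353 top 0.0549 z5 0.0493 [642.4 288.3] [55.6 54.6] 9.5
top uv [234. 181.] px 237 top 0.0607 z5 0.0056 [626.4 207.4] [49.2 50. ] 82.0
scene uv [350. 235.] px 446 top 0.0579 z5 0.0155 [632.9 208.1] [48.4 51.4] 82.1
top uv [256. 184.] px 153 top 0.0859 z5 0.0764 [616.2 126. ] [45.1 39.6] 6.7
scene uv [320. 218.] px 209 top 0.083 z5 0.0718 [622.7 128.9] [40.1 41.9] 68.1
top uv [346. 192.] px 530 top 0.0773 z5 0.0024 [ 617.4 -169. ] [66.1 66.2] 19.6
scene uv [209. 197.] px 942 top 0.0741 z5 0.0047 [ 623.2 -166.1] [65.8 61.4] 20.9
top 0 [294 140  27   3  46] [305.5 140.6]
top _e [240 134  39  16 485] [260.2 141.2]Traceback (most recent call last):
  File "<stdin>", line 6, in <module>
ValueError: attempt to get argmax of an empty sequence
```

View pics/e.png

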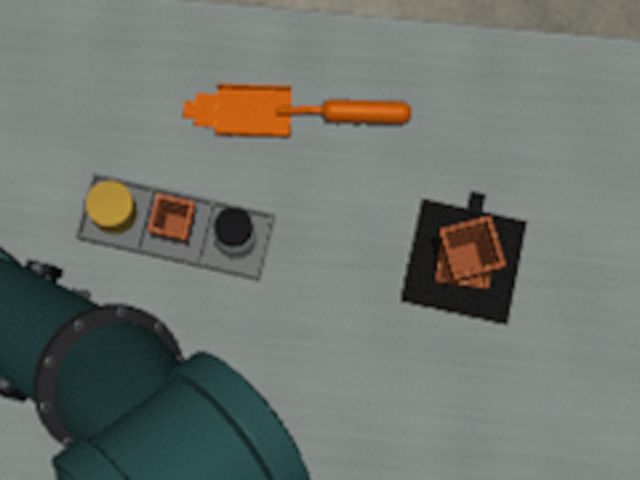

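All five things stand within about 3 mm of their places: tin at crop (109,204), small pot (171,218), jar (234,230), big pot in the saucer (472,248). The trowel is where it was. Handing in.

```bash
python3 -c "
from cell import workorder
print(workorder.close_job())"
```

```text
the job is handed in; nothing more can be done
None
```

The sowing station is laid out and handed in at about 42 s, with each item measured within about 3 mm of its place; no pass/fail result was shown, and my first saucer grasp slipped (76 N at the wrist, saucer pushed 26 mm) before I re-gripped it.

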